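# Screw the strapping anchor eye home with a turning bar

## Robot

A 7-joint arm with a two-finger parallel gripper is mounted at the origin on the work surface. World frame = base frame: x ahead of the robot, y to its left, z up, the work surface at z = 0. Lengths are in m, angles in rad, forces in N, time in s.
With the tool pointing down it reaches from about 0.425 to 0.875 m from the base axis. Payload 4.7 kg.
Tool frame: the origin (TCP) lies at the very end of the fingers, on their centre line; the grasp point (between the pads) lies 19 mm behind it; z points along the fingers, y is the direction in which the jaws open and shut (so a half turn about z gives the same grasp; the last joint's range is limited). The gripper opens to 87 mm and grips with 3 to 60 N. Pads are 19 mm wide; open, the fingers measure 117 mm over their backs; the gripper's body (75 mm by 190 mm) begins 51 mm behind the grasp point.
Start: joints at [1.254, 0.321, -0.07, 1.45, 0.023, 1.371, -0.057], TCP at [0.211, -0.615, 0.185] pointing down, gripper open.
Joint ranges: [-2.86, 2.86], [-0.3, 2.09], [-1.38, 1.24], [0.06, 2.45], [-1.56, 4.7], [0.09, 2.05], [-2.69, 2.69]. Speed limits (rad/s): [2.57, 2.57, 3.14, 3.14, 3.14, 3.14, 3.14].

## Interface

Orientations are given as a rotation vector (axis times angle).
In Python, from bench import ctrl gives the robot as it stands. The module is installed in compiled form; this text tells all that it offers.
- The arm moves only by the tool move_arm, never from a script. Its arguments are lists of equal length, an entry for each row: "dp": the shift along the tool's x, y, z in units of 30 mm (1.0 is 30 mm), a list of three; "turn": the turn about the tool's z in units of 5 degrees (1.0 is 5 degrees); "jaw": the opening, from -1 (shut) to 1 (fully open). A call has 1 to 5 rows; each row is the pose to reach, as a shift and turn from the pose commanded when the call began, along the tool's axes at that moment; what a row does not reach only later rows make up. A row lasts 1/10 s, in which the tool goes at most 50 mm and 8.59 degrees, less where a joint would pass 70% of its speed; a pose out of reach is approached as far as the arm can. A call with a gripper value outside its range is refused whole. The fingers move at their own pace and stop on an object; "grip_force" is the grip in N (left out, the last holds). Time passes only in rows, so rows that repeat a pose let the fingers close. It gives the time, the measured TCP pose, the force and the opening at its end, in the units of the state.
- ctrl.get_state(): the state, without advancing time (a new reading comes with each control period).
- ctrl.get_image(name): name is "scene" or "side" or "wrist"; returns the picture (400x640x3 uint8, red, green, blue); there is no depth.
- ctrl.camera_info(name): a dict with "intrinsics" (3x3 intrinsics, pixels), "extrinsics" (4x4, takes a point from world to camera coordinates). Camera axes: x right, y up, looking along -z (the intrinsics and any distortion apply to the point x, -y, -z); pixel columns grow to the right and rows downward; lengths in m; the calibration is good to about 2 mm. A picture is of the moment at which its call begins: read the wrist's pose just before it. camera_info takes no time and is no camera call; for the wrist camera it gives the pose at the moment of the call.
- ctrl.close_job(): hands the job in, once; it reports no verdict.
Trained networks look in the newest picture that a camera, given by its name, has taken for a name from the list of things; names that differ only in an ending like _2 or _b are one class to them, and where a whole thing is asked for, a point or a joint stands for the part that bears it (a point fixed in the world has none). Each returns a list of dicts, best first, with "confidence" (0 to 1); they miss things now and then, are a little off and sometimes report something else, mostly with a low value. They report only what shows in the picture. A call takes as long as a camera call. They do not tell look-alikes from the thing itself.
- ctrl.look_for(camera, target): "rect" ([centre column, centre row, width, height] in pixels, round what is visible of it).
- ctrl.masks_of(camera, target): "region" (400x640 bool, what is visible of it) and "rect" ([centre column, centre row, width, height] in pixels, round what is visible of it).
The state is a dict: "time": time; "joint_positions": joint angles; "qd": joint speeds; "joint_torque": joint torques, N m; "position": TCP position; "tool_rot": TCP orientation; "ft_force": force on the tool from outside, world axes, zero at the start; "torque": the same for the moment, N m; "grip_width": opening from 0.0 (shut) to 1.0 (fully open).
Only numpy, scipy, OpenCV 4.12 (cv2) and the standard library are available. Lean on these libraries where they do the work, as an engineer would, in place of code of your own. Each camera call takes 0.05 s, during which the arm holds its last target. There are 200 camera calls.

## Task

The screw eye on the wooden anchor block has worked loose. Take the steel bar from the blue rack, slide it through the eye and use it as a lever to turn the eye clockwise (seen from above) until it is hard home and its hole lines up with the orange stripe; turn the eye only with the bar, not with the gripper. Then draw the bar out, lay it back in both forks of the rack with its red band about midway, and leave the other things on the bench where they are.

Things in the scene. Friction and masses are not known exactly. Their poses are not given: they have to be found in the camera images.
- eye (a joint): turn of the screw eye about its upright axis, rad; it grows clockwise seen from above and reaches its hard stop (fully home) at 1.5. Starts 0.7 to 1.0 rad short of that. It stays where it is left (friction about 0.2 N m) and sinks 1.3 mm per rad. The vertical axis runs through point loop
- loop (a point): centre of the round hole of the steel screw eye on the wooden block, about 94 mm above the table. Its x axis is the level axis of the hole, open at both ends; z is up. Hole 22 mm in diameter, 18 mm long; loop 40 mm in outer diameter, on an 18 mm neck. The 14 mm bar has about 20 degrees of play in it either way before the eye turns along
- screw: the threaded shank that carries the whole screw eye; its origin lies on the turning axis at the top of the block, 44 mm below the hole's centre; it does not turn
- block: fixed square wooden block 110 x 110 mm, top 50 mm above the table, on a dark steel foot 150 x 120 x 8 mm; origin on the table under its centre and under the eye; the orange stripe on its top runs along its y axis through the eye; at joint 1.5 the hole's axis (and a bar through it) lies along the stripe
- bar_mid (a point): centre of the loose round steel turning bar, 14 mm in diameter, 200 mm long with round ends, lying along this point's x axis (it may have rolled about it); 0.24 kg; the middle 40 mm has a red band, both ends are alike
- rack_seat (a point): where the bar's centre sits in the fixed blue rack: 50 mm above the table, bar along this point's x axis. Two V forks (14 mm thick, 55 mm either side of the centre, sides at 45 degrees, tips about 61 mm above the table, mouth 40 mm wide, open upward) on a base 160 x 70 x 10 mm; room for fingers between the forks
- tin_low: bystander: low green tea tin, 72 mm wide, 50 mm high, origin under its centre
- tin_dark: bystander: dark tea tin, 76 mm wide, 62 mm high, origin under its centre
- jar: bystander: squat amber glass jar with black cap, 80 mm wide, 62 mm high, origin under its centre
- scoop: bystander: aluminium scoop, 160 mm long, 32 mm high, handle along its -x, origin under the pan's centre
- carton: bystander: cardboard carton 110 x 150 x 60 mm, origin under its centre
- cup: bystander: white tasting bowl, 80 mm wide, 60 mm high, origin under its centre
- bar: the same bar as a body; its origin lies on its surface, half-way along: use point bar_mid instead
Mind the look-alikes: they are no part of the job. There is more than one size of the bar; the job needs the middle-sized.

How it is judged:
On the way, in this order (a step that is already met when the one before it is completed fails the run):
1. the bar is through the eye's hole, its tip out at the far side, and the eye is not yet turned home (x of loop in the frame of bar_mid between -0.085 and 0.085 m and y of loop in the frame of bar_mid between -0.012 and 0.012 m and z of loop in the frame of bar_mid between -0.012 and 0.012 m and value of joint eye below 1.2 rad), for 0.1 s.
2. the eye is turned home with the bar through it (x of loop in the frame of bar_mid between -0.085 and 0.085 m and y of loop in the frame of bar_mid between -0.012 and 0.012 m and z of loop in the frame of bar_mid between -0.012 and 0.012 m and value of joint eye above 1.42 rad), for 0.1 s.
At the end, for the whole second after the job is handed in: the eye stands within 0.08 rad of its stop, and the bar rests in both forks of the rack: centre within 30 mm of the rack's centre lengthwise, 6 mm sideways and 5 mm in height, in line within 0.1 rad, at rest (value of joint eye above 1.42 rad and x of bar_mid in the frame of rack_seat between -0.03 and 0.03 m and y of bar_mid in the frame of rack_seat between -0.006 and 0.006 m and z of bar_mid in the frame of rack_seat between -0.005 and 0.005 m and angle between the x axis of bar_mid and the x axis of rack_seat, either way round below 0.1 rad and linear speed of bar below 0.02 m/s); the robot touches nothing.
It fails at once if the gripper pushes on the screw eye itself with more than 8 N (contact force between the fingers and screw above 8 N).
It fails at once if a bystander (tin, jar, scoop, carton or bowl) is shifted by more than 30 mm (distance of any of tin_low, tin_dark, jar, scoop, carton, cup from where it was at the start of the episode above 0.03 m).
It also fails if it takes over 51 s, if anything falls off the work surface, if the arm or the gripper's body presses on something with over 40 N, if the wrist force passes 120 N, or if a joint passes its speed limit or range.

## Working session

There is one attempt and no reset: what is moved stays moved. The work goes in short steps, Python scripts to look and compute and a tool call to move; the robot and the scene stay as the last step left them, time stands still between calls to the robot, and variables do not carry over. Pictures are saved under pics/ and viewed, about 8 in all and at most 12, crops included, and the job is handed in when it is done.

Besides the shell and the picture viewer there is one more tool, called after "Request:" in YAML: its name, and indented under it one key for each argument. move_arm: Moves the arm, as the interface text tells. Its arguments: {"type":"object","properties":{"dp":{"type":"array","items":{"type":"array","items":{"type":"number"}}},"turn":{"type":"array","items":{"type":"number"}},"jaw":{"type":"array","items":{"type":"number"}},"grip_force":{"type":"number"}},"required":["dp","turn","jaw"]}

```bash
mkdir -p pics; ls
python3 - <<'E'
from bench import ctrl
import numpy as np, cv2
print(ctrl.get_state())
for n in ("scene","side"):
    im=ctrl.get_image(n); cv2.imwrite(f"pics/{n}0.png",im[:,:,::-1])
    c=ctrl.camera_info(n); print(n,np.round(c["intrinsics"],1).tolist(),np.round(c["extrinsics"],4).tolist(), [k for k in c])
    for t in ("bar","rack_seat","loop","block","screw"):
        try: print(t,[(np.round(d["rect"]).tolist(),round(d["confidence"],2)) for d in ctrl.look_for(n,t)][:5])
        except Exception as e: print(t,e)
E
```

```text
pics
{'time': 0.0, 'joint_positions': array([ 1.25406921,  0.32183113, -0.07009796,  1.45171039,  0.02262941,
        1.37081987, -0.05691153]), 'qd': array([-3.72957011e-04,  3.09518342e-05,  1.05554031e-03, -1.57475941e-03,
       -1.07097715e-04,  1.74485150e-04, -4.61440445e-04]), 'joint_torque': array([-9.77288109e-04, -4.91284704e+01, -4.04574433e-01, -3.12533391e+01,
       -6.40514656e-02,  4.36721637e-02,  1.68771858e-04]), 'position': array([ 0.21086893, -0.61415316,  0.18373868]), 'tool_rot': array([-3.09679773e+00, -5.17036943e-01,  7.06520680e-04]), 'ft_force': array([-0.03232719, -0.17124423, -0.69635453]), 'torque': array([ 0.01264178, -0.00012513, -0.03094569]), 'grip_width': 0.9990485112428497}
scene [[467.4, 0.0, 316.6], [0.0, 467.4, 199.3], [0.0, 0.0, 1.0]] [[-0.8235, 0.5672, 0.0096, 0.3967], [-0.4768, -0.7012, 0.53, 0.1948], [0.3074, 0.4318, 0.848, -1.4249], [0.0, 0.0, 0.0, 1.0]] ['intrinsics', 'extrinsics']
bar [([470.0, 242.0, 94.0, 33.0], 0.97), ([272.0, 164.0, 53.0, 35.0], 0.78), ([323.0, 144.0, 44.0, 14.0], 0.7)]
rack_seat [([274.0, 174.0, 60.0, 49.0], 0.77)]
loop [([329.0, 260.0, 16.0, 23.0], 0.63)]
block [([326.0, 269.0, 64.0, 54.0], 0.93)]
screw [([327.0, 259.0, 16.0, 21.0], 0.62), ([273.0, 174.0, 57.0, 48.0], 0.31), ([329.0, 261.0, 15.0, 24.0], 0.25)]
side [[380.7, 0.0, 321.0], [0.0, 380.7, 201.0], [0.0, 0.0, 1.0]] [[-0.9598, -0.2804, 0.0105, 0.4786], [0.1919, -0.6284, 0.7539, -0.1686], [-0.2048, 0.7256, 0.657, -1.0072], [0.0, 0.0, 0.0, 1.0]] ['intrinsics', 'extrinsics']
bar [([333.0, 179.0, -0.0, 42.0], 0.64), ([417.0, 346.0, 114.0, 76.0], 0.59), ([388.0, 196.0, 41.0, 15.0], 0.45)]
rack_seat [([332.0, 185.0, 20.0, 38.0], 0.85)]
loop [([282.0, 242.0, 19.0, 25.0], 0.77)]
block [([281.0, 262.0, 71.0, 67.0], 0.78)]
screw [([281.0, 243.0, 14.0, 24.0], 0.88)]
```

View pics/scene0.png

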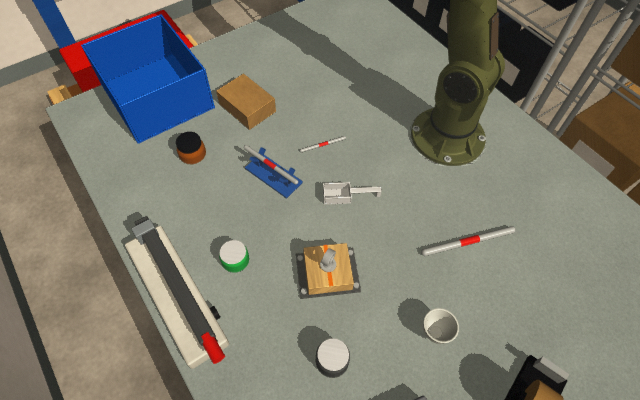

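View pics/side0.png

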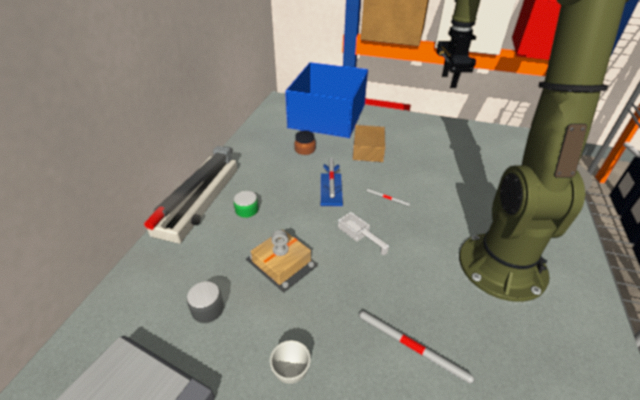

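The scene view shows the bar in the blue rack (ends about 245,148 to 297,183), the eye on the block at (328,259), and two loose look-alike bars: large at (470,242), small at (323,144). I'll enlarge both views to measure.

```bash
cat > h.py <<'E'
from bench import ctrl
import numpy as np, cv2
from scipy.spatial.transform import Rotation as R
def cam(n):
    c=ctrl.camera_info(n); return np.array(c["intrinsics"]),np.array(c["extrinsics"])
def onplane(n,px,z,c=None):
    K,E=c or cam(n); px=np.atleast_2d(px).astype(float)
    d=np.c_[px,np.ones(len(px))]@np.linalg.inv(K).T*[1,-1,-1]
    d=d@E[:3,:3]; o=-E[:3,:3].T@E[:3,3]
    return o+d*((z-o[2])/d[:,2])[:,None]
def proj(n,p,c=None):
    K,E=c or cam(n); q=np.atleast_2d(p)@E[:3,:3].T+E[:3,3]; q=q*[1,-1,-1]; q=q@K.T
    return q[:,:2]/q[:,2:]
def tip(): 
    s=ctrl.get_state(); return s["position"],R.from_rotvec(s["tool_rot"])
def todp(target):  # world target -> dp units from current pose
    p,r=tip(); return r.inv().apply(np.array(target)-p)/0.03
E
python3 - <<'E'
from h import *
def crop(n,c,w=80,h=60,f=5):
    im=cv2.imread(f"pics/{n}0.png"); x,y=c[0]-w//2,c[1]-h//2
    return cv2.resize(im[y:y+h,x:x+w],None,fx=f,fy=f,interpolation=cv2.INTER_CUBIC)
a=np.vstack([np.hstack([crop("scene",(270,168)),crop("scene",(328,268))]),np.hstack([crop("side",(333,182)),crop("side",(282,255))])])
cv2.imwrite("pics/crops.png",a)
print("tcp px",proj("scene",[0.211,-0.615,0.185]),proj("side",[0.211,-0.615,0.185]))
for n,l,r,b in (("scene",(329,260),(272,164),(327,268)),("side",(282,242),(333,179),(281,262))):
    print(n,onplane(n,[l],.094),onplane(n,[r],.05),onplane(n,[b],.03))
    for t in ("tin_low","tin_dark","jar","scoop","carton","cup"):
        d=ctrl.look_for(n,t)
        if d: print(t,np.round(onplane(n,[d[0]["rect"][:2]],.03)[0],3),round(d[0]["confidence"],2))
print(onplane("scene",[(302,143),(345,138),(425,252),(515,230)],.01))
E
```

```text
tcp px [[277.1024373    0.92398225]] [[445.7447664   90.85528079]]
scene [[0.56374604 0.16884431 0.094     ]] [[ 0.51332344 -0.17364081  0.05      ]] [[0.56167775 0.1609238  0.03      ]]
tin_low [ 0.737 -0.001  0.03 ] 0.59
tin_dark [0.673 0.348 0.03 ] 0.74
jar [ 0.667 -0.369  0.03 ] 0.61
scoop [0.374 0.02  0.03 ] 0.78
carton [ 0.452 -0.439  0.03 ] 0.73
cup [0.423 0.431 0.03 ] 0.89
side [[0.54903901 0.17208806 0.094     ]] [[ 0.50767995 -0.16328766  0.05      ]] [[0.55152508 0.18292209 0.03      ]]
tin_low [0.726 0.006 0.03 ] 0.67
tin_dark [0.675 0.34  0.03 ] 0.92
jar [ 0.663 -0.366  0.03 ] 0.6
scoop [0.371 0.012 0.03 ] 0.72
carton [ 0.444 -0.443  0.03 ] 0.58
cup [0.441 0.425 0.03 ] 0.77
[[ 0.38576504 -0.21612328  0.01      ]
 [ 0.2683539  -0.15969906  0.01      ]
 [ 0.32168965  0.26019437  0.01      ]
 [ 0.08055019  0.34671569  0.01      ]]
```

View pics/crops.png

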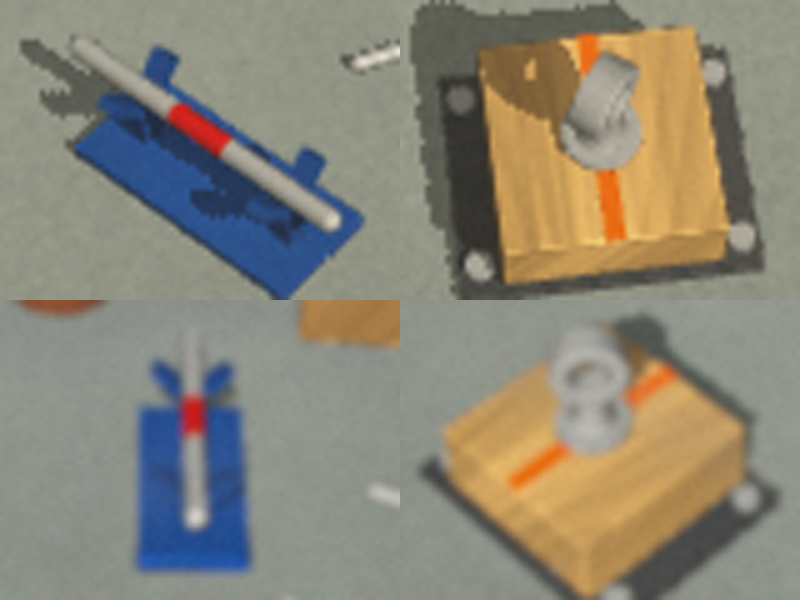

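Run:
```python
from h import *
def S(n,o,pts,z):
    q=onplane(n,[(o[0]+x/5,o[1]+y/5) for x,y in pts],z); return np.round(q,4)
def ang(a,b): d=b-a; return round(np.degrees(np.arctan2(d[1],d[0])),1),round(np.linalg.norm(d),3)
b=S("scene",(230,138),[(77,43),(332,220),(200,128)],.05); print("bar scene",b.tolist(),ang(b[0],b[1]))
b=S("side",(293,152),[(190,30),(196,222),(193,115)],.05); print("bar side",b.tolist(),ang(b[0],b[1]))
b=S("scene",(230,138),[(75,146),(285,298),(362,217)],.01); print("rack base",b.tolist(),ang(b[0],b[1]),ang(b[1],b[2]))
b=S("side",(293,152),[(138,108),(245,108),(248,268),(138,268)],.01); print("rack base side",b.tolist(),b.mean(0),ang(b[0],b[3]))
b=S("scene",(288,238),[(588,38),(617,238)]-np.array([400,0]),.05); print("stripe",b.tolist(),ang(b[0],b[1]))
b=S("scene",(288,238),[(481,48),(693,28),(727,228),(503,250)]-np.array([400,0]),.05); print("blocktop",b.tolist(),b.mean(0))
b=S("side",(242,225),[(515,482),(675,373)]-np.array([400,300]),.05); print("stripe side",b.tolist(),ang(b[0],b[1]))
b=S("side",(242,225),[(447,432),(585,515),(745,430)]-np.array([400,300]),.05); print("blocktop side",b.tolist(),(b[0]+b[2])/2)
# scene loop line triangulation
for n in("scene","side"):
    K,E=cam(n); print(n,"cam pos",np.round(-E[:3,:3].T@E[:3,3],3))
s=ctrl.get_state(); print(tip()[1].as_matrix().round(3).tolist())
c=cam("wrist"); print("wrist cam in tool",np.round(tip()[1].inv().apply(-c[1][:3,:3].T@c[1][:3,3]-s["position"]),3), np.round((c[1][:3,:3]@tip()[1].as_matrix()),2).tolist(),c[0].round(0).tolist())
```

```text
bar scene [[0.5437, -0.2684, 0.05], [0.4904, -0.085, 0.05], [0.5172, -0.1779, 0.05]] (np.float64(106.2), np.float64(0.191))
bar side [[0.5439, -0.2729, 0.05], [0.4882, -0.081, 0.05], [0.5173, -0.1821, 0.05]] (np.float64(106.2), np.float64(0.2))
rack base [[0.5703, -0.2341, 0.01], [0.5263, -0.0794, 0.01], [0.4613, -0.1005, 0.01]] (np.float64(105.9), np.float64(0.161)) (np.float64(-162.0), np.float64(0.068))
rack base side [[0.5674, -0.23, 0.01], [0.4984, -0.2512, 0.01], [0.4576, -0.0941, 0.01], [0.5219, -0.0745, 0.01]] [ 0.511325 -0.16245   0.01    ] (np.float64(106.3), np.float64(0.162))
stripe [[0.5352, 0.1164, 0.05], [0.5846, 0.2106, 0.05]] (np.float64(62.3), np.float64(0.106))
blocktop [[0.5825, 0.0909, 0.05], [0.4885, 0.1415, 0.05], [0.5384, 0.2361, 0.05], [0.6328, 0.185, 0.05]] [0.56055  0.163375 0.05    ]
stripe side [[0.583, 0.2079, 0.05], [0.5312, 0.1152, 0.05]] (np.float64(-119.2), np.float64(0.106))
blocktop side [[0.6287, 0.1875, 0.05], [0.5424, 0.2172, 0.05], [0.4842, 0.1424, 0.05]] [0.55645 0.16495 0.05   ]
scene cam pos [0.858 0.527 1.101]
side cam pos [0.285 0.759 0.784]
[[0.946, 0.325, 0.0], [0.325, -0.946, -0.0], [-0.0, 0.0, -1.0]]
wrist cam in tool [ 0.075 -0.    -0.199] [[0.0, 1.0, -0.0], [0.96, -0.0, 0.27], [0.27, -0.0, -0.96]] [[314.0, 0.0, 321.0], [0.0, 314.0, 197.0], [0.0, 0.0, 1.0]]
```

Request:
move_arm:
  dp:
    - [14.35, -10.37, 0]
    - [14.35, -10.37, 0]
    - [14.35, -10.37, 0]
    - [14.35, -10.37, 0]
    - [14.35, -10.37, 0]
  turn: [-17.4, -17.4, -17.4, -17.4, -17.4]
  jaw: [1, 1, 1, 1, 1]

```text
time: 1.7
position: [0.3561, -0.4088, 0.1852]
tool_rot: [2.688, 1.624, -0.0]
ft_force: [0.2, -0.8, 0.3]
grip_width: 0.997
```

Run:
```python
from h import *
p,r=tip(); print(ctrl.get_state()["time"],p,np.degrees(np.arctan2(*r.as_matrix()[[1,0],0])),todp([.517,-.180,.15]))
```

```text
1.7 [ 0.35611451 -0.40878586  0.18515228] 62.270152719592836 [9.24637147 1.19765551 1.16714435]
```

Request:
move_arm:
  dp:
    - [9.1, 1.2, 1.0]
    - [9.1, 1.2, 1.0]
    - [9.1, 1.2, 1.0]
    - [9.1, 1.2, 1.0]
    - [9.1, 1.2, 1.0]
  turn: [-8.7, -8.7, -8.7, -8.7, -8.7]
  jaw: [1, 1, 1, 1, 1]

```text
time: 2.2
position: [0.5008, -0.2068, 0.158]
tool_rot: [1.907, 2.495, -0.0]
ft_force: [0.8, -0.7, -0.4]
grip_width: 0.998
```

Run:
```python
from h import *
p,r=tip(); print(ctrl.get_state()["time"],p,np.degrees(np.arctan2(*r.as_matrix()[[1,0],0])),todp([.517,-.180,.15]))
```

```text
2.2 [ 0.50078042 -0.20682256  0.15803949] 105.23204513112397 [0.72095594 0.7564088  0.2675383 ]
```

Request:
move_arm:
  dp:
    - [0.65, 0.7, 0]
    - [0.65, 0.7, 0]
    - [0.65, 0.7, 0]
  turn: [0, 0, 0]
  jaw: [1, 1, 1]

```text
time: 2.5
position: [0.5152, -0.184, 0.1578]
tool_rot: [1.913, 2.492, -0.001]
ft_force: [-0.3, -0.6, -0.3]
grip_width: 1.003
```

Run:
```python
from h import *
p,r=tip(); c=cam("wrist"); print(ctrl.get_state()["time"],p,np.degrees(np.arctan2(*r.as_matrix()[[1,0],0])))
im=ctrl.get_image("wrist"); cv2.imwrite("pics/w1.png",im[:,:,::-1])
hsv=cv2.cvtColor(im,cv2.COLOR_RGB2HSV); m=((hsv[...,0]<8)|(hsv[...,0]>172))&(hsv[...,1]>170)&(hsv[...,2]>90)
n,l,st,ce=cv2.connectedComponentsWithStats(m.astype(np.uint8))
for i in range(1,n):
    if st[i,4]>150: print(st[i],ce[i],onplane("wrist",[ce[i]],.053,c))
for t in("bar","rack_seat","loop"):
    for d in ctrl.masks_of("wrist",t): print(t,np.round(d["rect"]),d["confidence"],onplane("wrist",[d["rect"][:2]],.05,c))
print(proj("wrist",p,c))
```

```text
2.5 [ 0.51516773 -0.18396454  0.15781329] 104.97725332457335
[148 126  27  18 206] [161.04368932 134.09708738] [[ 0.35425762 -0.1744403   0.053     ]]
[318 164  14  38 465] [324.67526882 182.6172043 ] [[ 0.51739226 -0.17974567  0.053     ]]
bar [325. 171.  18. 189.] 0.61 [[ 0.51501069 -0.16926534  0.05      ]]
bar [162. 134. 126.  65.] 0.57 [[ 0.35404276 -0.17484513  0.05      ]]
rack_seat [325. 164.  72. 152.] 0.86 [[ 0.51272081 -0.16198401  0.05      ]]
[[321.38956026 223.20539843]]
```

View pics/w1.png

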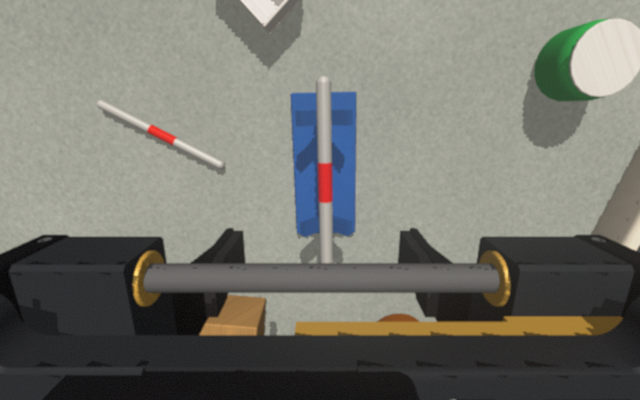

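Wrist view: bar vertical at column 325, red band at (325,183), agreeing with the scene estimate of (0.517,-0.180). I'll descend and grip at the band.

Request:
move_arm:
  dp:
    - [0.1, 0.1, 1.5]
    - [0.1, 0.1, 3.0]
    - [0.1, 0.1, 4.2]
    - [0.1, 0.1, 4.2]
    - [0.1, 0.1, 4.2]
  turn: [-0.2, -0.2, -0.2, -0.2, -0.2]
  jaw: [1, 1, 1, 1, 0]
  grip_force: 40

```text
time: 3.2
position: [0.517, -0.1813, 0.0323]
tool_rot: [-1.895, -2.506, 0.0]
ft_force: [-0.5, -0.1, -0.3]
grip_width: 0.961
```

Request:
move_arm:
  dp:
    - [0, 0, 0]
    - [0, 0, 0]
    - [0, 0, 0]
    - [0, 0, 0]
    - [0, 0, 0]
  turn: [0, 0, 0, 0, 0]
  jaw: [-1, -1, -1, -1, -1]

```text
time: 3.7
position: [0.5175, -0.1806, 0.0322]
tool_rot: [1.892, 2.507, -0.0]
ft_force: [-0.5, 0.2, 0.5]
grip_width: 0.544
```

Run:
```python
from h import *
p,r=tip(); s=ctrl.get_state();print(s["time"],p,np.degrees(np.arctan2(*r.as_matrix()[[1,0],0])),s["ft_force"],s["grip_width"])
```

```text
3.7 [ 0.51746834 -0.18058619  0.03224851] 105.89739073111845 [-0.45950181  0.18405952  0.46510837] 0.5439085135088544
```

Request:
move_arm:
  dp:
    - [0, 0, 0]
    - [0, 0, 0]
    - [0, 0, 0]
    - [0, 0, 0]
    - [0, 0, 0]
  turn: [0, 0, 0, 0, 0]
  jaw: [-1, -1, -1, -1, -1]

```text
time: 4.2
position: [0.5172, -0.1805, 0.0317]
tool_rot: [-1.893, -2.507, 0.0]
ft_force: [-1.2, 0.3, -1.0]
grip_width: 0.079
```

Request:
move_arm:
  dp:
    - [0, 0, 0]
    - [0, 0, 0]
    - [0, 0, 0]
    - [0, 0, -1]
    - [0, 0, -2]
  turn: [0, 0, 0, 0, 0]
  jaw: [-1, -1, -1, -1, -1]

```text
time: 4.7
position: [0.5163, -0.18, 0.0916]
tool_rot: [-1.891, -2.505, 0.001]
ft_force: [0.5, -1.2, 0.7]
grip_width: 0.005
```

Run:
```python
from h import *
s=ctrl.get_state();print(s["grip_width"],s["ft_force"])
im=ctrl.get_image("scene")[:,:,::-1]; a=cv2.resize(im[100:220,200:360],None,fx=5,fy=5,interpolation=cv2.INTER_CUBIC)
cv2.imwrite("pics/s2.png",a)
```

```text
0.005278282816533934 [ 0.48671001 -1.17246455  0.66932233]
```

View pics/s2.png

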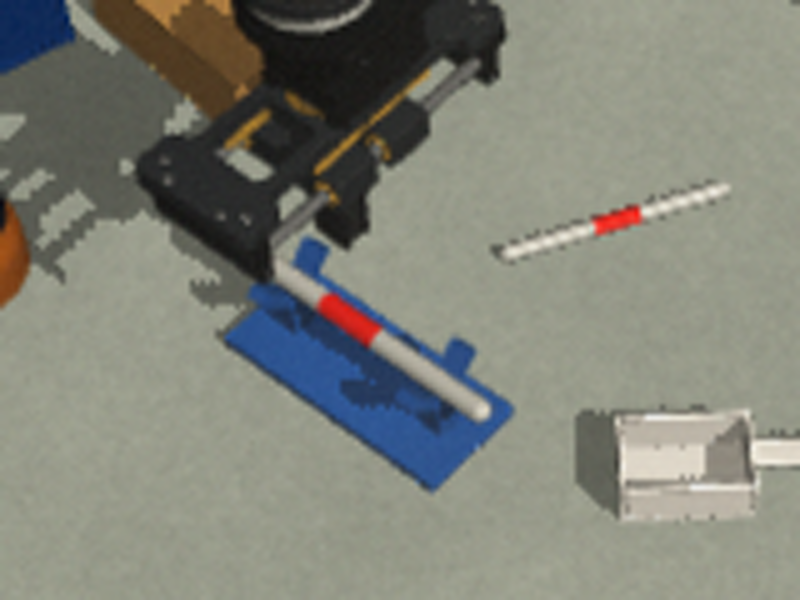

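Run:
```python
from h import *
p,r=tip(); P=np.array([p,p+[0,0,.019],p+[0,0,.07]])
out=[]
for n,(x,y,w,h) in (("scene",(240,110,80,60)),("side",(292,140,80,60))):
    im=ctrl.get_image(n)[:,:,::-1]; a=cv2.resize(im[y:y+h,x:x+w],None,fx=8,fy=8,interpolation=cv2.INTER_CUBIC)
    for q in proj(n,P): print(n,q); cv2.circle(a,tuple(int(v) for v in (q-[x,y])*8),4,(0,255,255),-1)
    out.append(a)
a=np.hstack(out); cv2.imwrite("pics/chk.png",cv2.resize(a,(800,300)))
w=ctrl.get_image("wrist"); cv2.imwrite("pics/w2.png",w[:,:,::-1])
```

```text
scene [267.0909124  152.79821898]
scene [266.51854097 148.41348765]
scene [264.90625625 136.06235522]
side [331.06745365 162.74219796]
side [331.2398815  157.66779924]
side [331.72146467 143.49523386]
```

View pics/chk.png

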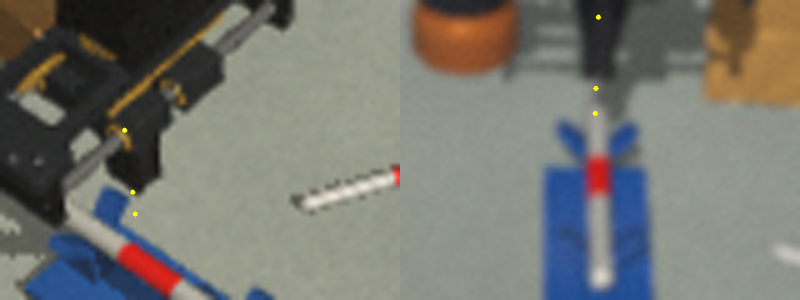

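The reported TCP projects about 20–35 mm below the visible fingertips, so the close went over the top of the bar, and the bar is unmoved. I'll measure the offset by gently touching the bar's top with the shut fingers.

Request:
move_arm:
  dp:
    - [0, 0, 1]
    - [0, 0, 1.5]
    - [0, 0, 1.6]
    - [0, 0, 1.7]
    - [0, 0, 1.7]
  turn: [0, 0, 0, 0, 0]
  jaw: [-1, -1, -1, -1, -1]

```text
time: 5.4
position: [0.5173, -0.1804, 0.0407]
tool_rot: [-1.893, -2.507, -0.0]
ft_force: [0.5, 0.1, -0.4]
grip_width: 0.006
```

Request:
move_arm:
  dp:
    - [0, 0, 0.1]
    - [0, 0, 0.2]
    - [0, 0, 0.2]
  turn: [0, 0, 0]
  jaw: [-1, -1, -1]

```text
time: 5.7
position: [0.5171, -0.1805, 0.0347]
tool_rot: [-1.893, -2.507, 0.0]
ft_force: [-0.0, 0.2, -0.8]
grip_width: 0.007
```

Request:
move_arm:
  dp:
    - [0, 0, 0.1]
    - [0, 0, 0.2]
    - [0, 0, 0.2]
  turn: [0, 0, 0]
  jaw: [-1, -1, -1]

```text
time: 6.0
position: [0.5168, -0.1804, 0.0283]
tool_rot: [-1.892, -2.507, 0.001]
ft_force: [0.1, 0.9, 0.7]
grip_width: 0.009
```

Request:
move_arm:
  dp:
    - [0, 0, 0.07]
    - [0, 0, 0.1]
    - [0, 0, 0.1]
  turn: [0, 0, 0]
  jaw: [-1, -1, -1]

```text
time: 6.3
position: [0.5171, -0.1804, 0.0256]
tool_rot: [-1.893, -2.507, 0.0]
ft_force: [0.3, -1.4, 1.3]
grip_width: 0.009
```

Request:
move_arm:
  dp:
    - [0, 0, 0.07]
    - [0, 0, 0.1]
    - [0, 0, 0.1]
  turn: [0, 0, 0]
  jaw: [-1, -1, -1]

```text
time: 6.6
position: [0.5171, -0.1804, 0.0226]
tool_rot: [-1.893, -2.507, 0.0]
ft_force: [1.2, 0.4, 0.6]
grip_width: 0.004
```

Run:
```python
from h import *
p,r=tip(); s=ctrl.get_state();print(p,s["ft_force"])
out=[]
for n,(x,y,w,h) in (("scene",(240,120,80,60)),("side",(292,150,80,60))):
    im=ctrl.get_image(n)[:,:,::-1]; a=cv2.resize(im[y:y+h,x:x+w],None,fx=5,fy=5,interpolation=cv2.INTER_CUBIC)
    for q in proj(n,[p,p+[0,0,.03]]): cv2.circle(a,tuple(int(v) for v in (q-[x,y])*5),3,(0,255,255),-1)
    out.append(a)
cv2.imwrite("pics/chk2.png",np.hstack(out))
```

```text
[ 0.51707516 -0.18043801  0.02258318] [1.24972974 0.36261126 0.57526632]
```

View pics/chk2.png

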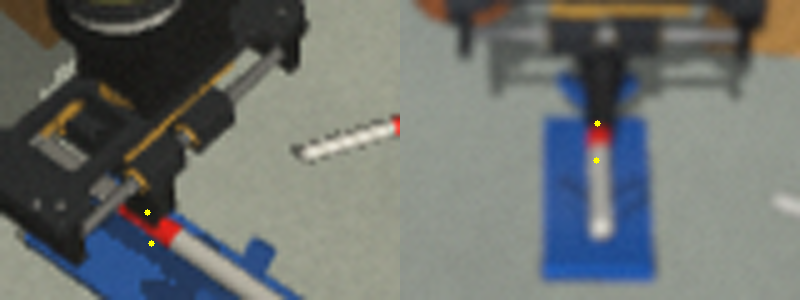

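The fingertips sit just above the red band at about 0.03 above the reported TCP. I'll continue the gentle touch.

Request:
move_arm:
  dp:
    - [0, 0, 0.05]
    - [0, 0, 0.1]
    - [0, 0, 0.1]
  turn: [0, 0, 0]
  jaw: [-1, -1, -1]

```text
time: 7.0
position: [0.5173, -0.1805, 0.0197]
tool_rot: [1.893, 2.507, -0.0]
ft_force: [-0.3, 0.8, -0.7]
grip_width: 0.009
```

Request:
move_arm:
  dp:
    - [0, 0, 0.05]
    - [0, 0, 0.08]
    - [0, 0, 0.08]
  turn: [0, 0, 0]
  jaw: [-1, -1, -1]

```text
time: 7.3
position: [0.5175, -0.1805, 0.0192]
tool_rot: [1.893, 2.507, -0.001]
ft_force: [-4.4, 0.9, 13.0]
grip_width: 0.007
```

Contact came at reported z 0.0195 (13 N), with the bar's top at 0.057, so the physical fingertips are about 37 mm above the reported TCP. I'll open partway and grip about 20 mm lower.

Request:
move_arm:
  dp:
    - [0, 0, -0.3]
    - [0, 0, -0.3]
    - [0, 0, -0.3]
    - [0, 0, -0.3]
    - [0, 0, -0.3]
  turn: [0, 0, 0, 0, 0]
  jaw: [0, 0, 0, 0, 0]

```text
time: 7.8
position: [0.5169, -0.1804, 0.0259]
tool_rot: [-1.893, -2.507, 0.0]
ft_force: [-0.2, -0.1, 0.3]
grip_width: 0.376
```

Request:
move_arm:
  dp:
    - [0, 0, 0]
    - [0, 0, 0.3]
    - [0, 0, 0.6]
    - [0, 0, 0.85]
    - [0, 0, 0.85]
  turn: [0, 0, 0, 0, 0]
  jaw: [0, 0, 0, 0, -1]

```text
time: 8.3
position: [0.5158, -0.18, -0.001]
tool_rot: [-1.891, -2.505, 0.001]
ft_force: [-0.5, -0.1, -0.1]
grip_width: 0.461
```

Request:
move_arm:
  dp:
    - [0, 0, 0]
    - [0, 0, 0]
    - [0, 0, 0]
    - [0, 0, 0]
    - [0, 0, 0]
  turn: [0, 0, 0, 0, 0]
  jaw: [-1, -1, -1, -1, -1]

```text
time: 8.8
position: [0.5181, -0.1805, 0.0013]
tool_rot: [1.892, 2.506, 0.001]
ft_force: [1.5, 0.4, -0.5]
grip_width: 0.148
```

Request:
move_arm:
  dp:
    - [0, 0, 0]
    - [0, 0, 0]
    - [0, 0, -0.5]
    - [0, 0, -1.2]
    - [0, 0, -1.8]
  turn: [0, 0, 0, 0, 0]
  jaw: [-1, -1, -1, -1, -1]

```text
time: 9.3
position: [0.516, -0.1804, 0.0558]
tool_rot: [-1.892, -2.506, 0.002]
ft_force: [1.4, -0.4, -2.0]
grip_width: 0.147
```

Run:
```python
from h import *
p,r=tip(); s=ctrl.get_state();print(p,s["ft_force"],s["grip_width"],np.degrees(np.arctan2(*r.as_matrix()[[1,0],0])))
for n in("scene","side"):
    im=ctrl.get_image(n); K=cam(n)
    hsv=cv2.cvtColor(im,cv2.COLOR_RGB2HSV)
    # bar white/red near gripper
    u=proj(n,p+[0,0,.0487])[0]; print(n,"expected band",u)
    d=ctrl.masks_of(n,"bar"); print([(np.round(x["rect"]).tolist(),round(x["confidence"],2)) for x in d])
    cv2.imwrite(f"pics/l_{n}.png",im[:,:,::-1])
# hole/eye view tiles
a=[]
for n,(x,y,w,h) in (("scene",(230,110,80,60)),("side",(292,130,80,60))):
    im=cv2.imread(f"pics/l_{n}.png"); a.append(cv2.resize(im[y:y+h,x:x+w],None,fx=5,fy=5,interpolation=cv2.INTER_CUBIC))
b=[]
for n,(x,y,w,h) in (("scene",(308,244,40,30)),("side",(262,228,40,30))):
    im=cv2.imread(f"pics/l_{n}.png"); b.append(cv2.resize(im[y:y+h,x:x+w],None,fx=10,fy=10,interpolation=cv2.INTER_CUBIC))
cv2.imwrite("pics/l.png",np.vstack([np.hstack(a),np.hstack(b)]))
```

```text
[ 0.51604871 -0.18040864  0.05575125] [ 1.43937258 -0.43168057 -1.95097654] 0.14708470537612495 105.8918956436139
scene expected band [268.36435378 150.73387421]
[([470.0, 241.0, 96.0, 31.0], 0.9), ([322.0, 144.0, 43.0, 17.0], 0.65), ([283.0, 162.0, 24.0, 18.0], 0.52), ([330.0, 260.0, 15.0, 22.0], 0.48)]
side expected band [332.35962306 161.29238276]
[([417.0, 346.0, 117.0, 72.0], 0.73), ([391.0, 196.0, 38.0, 10.0], 0.72), ([333.0, 164.0, 2.0, 43.0], 0.55), ([290.0, 363.0, 43.0, 43.0], 0.21)]
```

View pics/l.png

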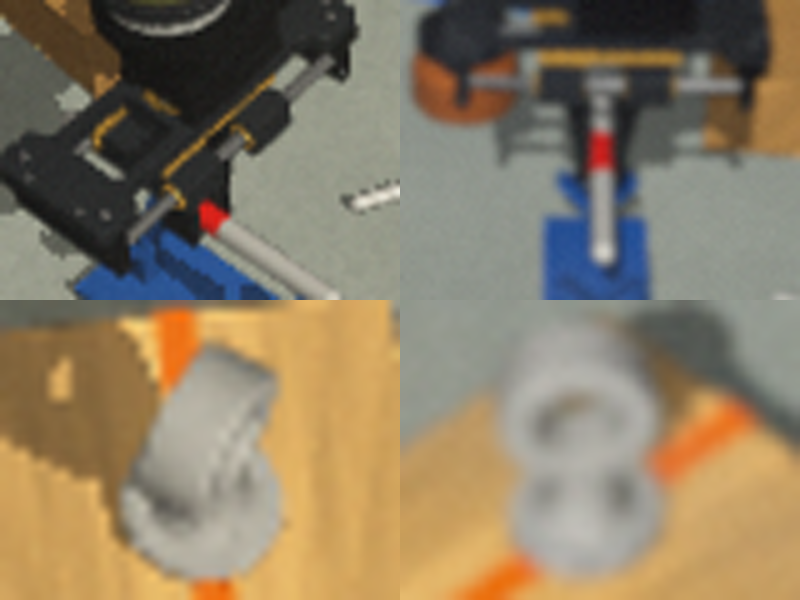

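The bar is lifted level (2 N, width 14 mm). Hole axis reads about 105–115°, so I'll move to a pre-insert pose and check with the wrist camera.

Request:
move_arm:
  dp:
    - [6.4, 4.8, 0]
    - [6.4, 4.8, 0]
    - [6.4, 4.8, 0.3]
    - [6.4, 4.8, 0.35]
    - [6.4, 4.8, 0.35]
  turn: [-0.8, -0.8, -0.8, -0.8, -0.8]
  jaw: [-1, -1, -1, -1, -1]

```text
time: 10.0
position: [0.6022, 0.0468, 0.0427]
tool_rot: [-1.8, -2.571, 0.001]
ft_force: [0.1, -0.4, -2.4]
grip_width: 0.146
```

Request:
move_arm:
  dp:
    - [0, 0, 0]
    - [0, 0, 0]
    - [0, 0, 0]
  turn: [0, 0, 0]
  jaw: [-1, -1, -1]

```text
time: 10.3
position: [0.602, 0.0417, 0.0431]
tool_rot: [-1.806, -2.569, 0.004]
ft_force: [1.1, -1.2, -3.3]
grip_width: 0.146
```

Run:
```python
from h import *
p,r=tip(); s=ctrl.get_state();c=cam("wrist");print(s["time"],p,s["grip_width"],np.degrees(np.arctan2(*r.as_matrix()[[1,0],0])))
a=onplane("scene",[(328.5,248.5),(335.5,251.5)],.114); d=a[1]-a[0]; print("axis guess",np.degrees(np.arctan2(d[1],d[0])))
im=ctrl.get_image("wrist")[:,:,::-1].copy(); cv2.imwrite("pics/w3.png",im)
q=proj("wrist",[[.558,.165,.094],[.558,.165,.114],[.558,.165,.05]],c); print(q)
for n in("wrist",):
  for t in("loop","screw","block","bar"): print(t,[(np.round(x["rect"]).tolist(),round(x["confidence"],2)) for x in ctrl.look_for(n,t)][:3])
x0,y0=int(q[0,0])-100,max(0,int(q[0,1])-70); cv2.imwrite("pics/w3c.png",cv2.resize(im[y0:y0+150,x0:x0+200],None,fx=4,fy=4,interpolation=cv2.INTER_CUBIC)); print(x0,y0)
```

```text
10.3 [0.60197824 0.04166623 0.04308582] 0.14619707007883428 109.80587727322309
axis guess 120.1526471706874
[[322.29231062 -35.3266382 ]
 [322.29270997 -60.79710035]
 [322.29175076   0.38100785]]
loop [([325.0, 27.0, 97.0, 53.0], 0.88)]
screw []
block [([322.0, 83.0, 280.0, 165.0], 0.68)]
bar [([320.0, 186.0, 30.0, 274.0], 0.77), ([62.0, 190.0, 123.0, 110.0], 0.28)]
222 0
```

View pics/w3c.png

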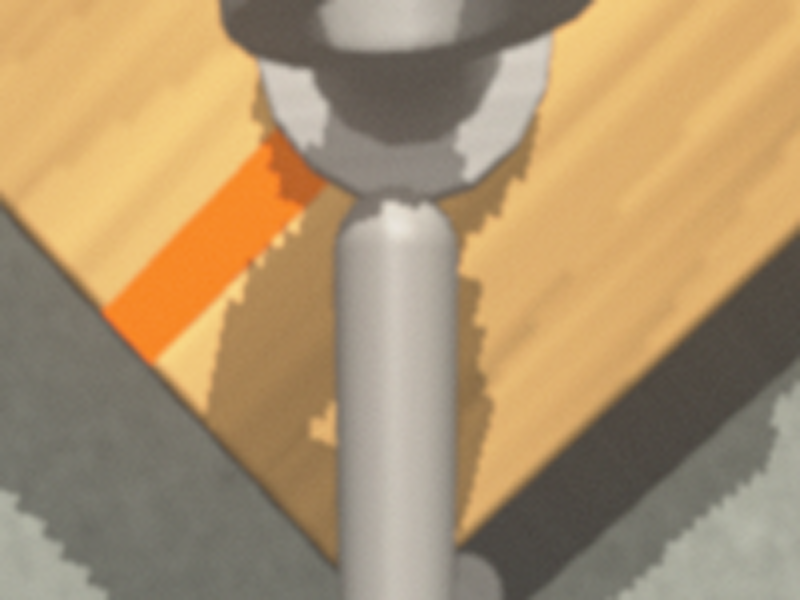

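Wrist crop: the bar tip is at about (321.5, 49). The eye's loop and flange are centred at column ~323.5, so it is about 1 mm off laterally, and the hole axis is turned a few degrees further CCW (~117°). I'll align to 115° and insert gently.

Request:
move_arm:
  dp:
    - [0.2, 0.4, -0.07]
    - [0.2, 0.4, -0.07]
    - [0.2, 0.4, -0.07]
    - [0.2, 0.4, -0.07]
  turn: [-1, -1, -1, -1]
  jaw: [-1, -1, -1, -1]

```text
time: 10.95
position: [0.6119, 0.0526, 0.0463]
tool_rot: [-1.693, -2.646, 0.001]
ft_force: [0.4, -0.0, -2.5]
grip_width: 0.148
```

Run:
```python
from h import *
p,r=tip(); s=ctrl.get_state();d=r.as_matrix()[:,0];print(p,s["ft_force"],np.degrees(np.arctan2(d[1],d[0])), d, r.as_matrix()[:,2])
L=np.array([.5585,.165,.094]); v=L-p; print("along",v@d,"lateral y",v@r.as_matrix()[:,1])
a=[]
for n,(x,y,w,h) in (("scene",(300,225,64,48)),("side",(255,215,64,48))):
    im=ctrl.get_image(n)[:,:,::-1]; t=cv2.resize(im[y:y+h,x:x+w],None,fx=6,fy=6,interpolation=cv2.INTER_CUBIC)
    for q in proj(n,[p+[0,0,.0487]+.1*d,L]): print(n,q); cv2.circle(t,tuple(int(k) for k in (q-[x,y]+.5)*6),3,(0,255,255),-1)
    a.append(t)
cv2.imwrite("pics/pre.png",np.hstack(a))
```

```text
[0.61187732 0.0526163  0.04626173] [ 0.37754413 -0.04984513 -2.50148088] 114.79388118065071 [-4.19355111e-01  9.07822216e-01 -3.37440086e-04] [-6.54815785e-04 -6.74185179e-04 -9.99999558e-01]
along 0.1243923614013084 lateral y -0.0013703513538035653
scene [320.6642706 253.0527317]
scene [329.87040755 257.61598094]
side [278.22442481 231.91060985]
side [279.42173542 239.15231225]
```

View pics/pre.png

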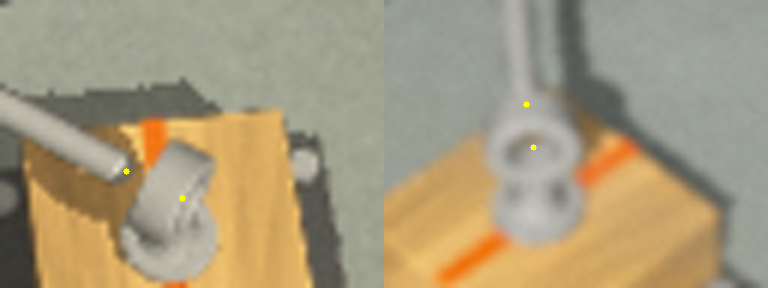

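Request:
move_arm:
  dp:
    - [0, -0.04, 0.02]
    - [0.3, -0.04, 0.02]
    - [0.6, -0.04, 0.02]
    - [0.9, -0.04, 0.02]
    - [0.9, -0.04, 0.02]
  turn: [0, 0, 0, 0, 0]
  jaw: [-1, -1, -1, -1, -1]

```text
time: 11.55
position: [0.5989, 0.0803, 0.046]
tool_rot: [-1.685, -2.65, -0.001]
ft_force: [0.8, 0.7, -2.1]
grip_width: 0.147
```

Request:
move_arm:
  dp:
    - [0.3, 0, 0]
    - [0.6, 0, 0]
    - [0.9, 0, 0]
    - [0.9, 0, 0]
    - [0.9, 0, 0]
  turn: [0, 0, 0, 0, 0]
  jaw: [-1, -1, -1, -1, -1]

```text
time: 12.05
position: [0.5885, 0.1021, 0.0459]
tool_rot: [1.689, 2.648, -0.0]
ft_force: [-0.1, 0.8, -1.9]
grip_width: 0.147
```

Run:
```python
from h import *
p,r=tip(); s=ctrl.get_state();M=r.as_matrix();d=M[:,0];a0=np.degrees(np.arctan2(d[1],d[0]));print(p,s["ft_force"],s["grip_width"],a0,s["joint_positions"].round(2))
L=np.array([.558,.165,.094]); v=(L-p)[:2]; print("along",v@d[:2],"lat",v@M[:2,1])
rad=v@d[:2]
for k in range(0,86,4):
    a=np.radians(a0-k); g=L[:2]-rad*np.array([np.cos(a),np.sin(a)]); w=np.r_[g-(L[:2]-rad*d[:2]),0]; print(k,round(k/5,2),np.round(M.T@w/.03,2))
a=[]
for n,(x,y,w,h) in (("scene",(300,225,64,48)),("side",(255,215,64,48))):
    im=ctrl.get_image(n)[:,:,::-1]; a.append(cv2.resize(im[y:y+h,x:x+w],None,fx=6,fy=6,interpolation=cv2.INTER_CUBIC))
cv2.imwrite("pics/ins.png",np.hstack(a))
```

```text
[0.58849956 0.10207189 0.04591044] [-0.10990283  0.76324495 -1.94399102] 0.14738744732246048 114.9431576014965 [ 0.35  0.4  -0.69  1.73  0.28  1.12  0.01]
along 0.06992082963093402 lat -0.0011167900359991697
0 0.0 [-0. -0.  0.]
4 0.8 [ 0.01 -0.16 -0.  ]
8 1.6 [ 0.02 -0.32 -0.  ]
12 2.4 [ 0.05 -0.48 -0.  ]
16 3.2 [ 0.09 -0.64 -0.  ]
20 4.0 [ 0.14 -0.8  -0.  ]
24 4.8 [ 0.2  -0.95 -0.  ]
28 5.6 [ 0.27 -1.09 -0.  ]
32 6.4 [ 0.35 -1.24 -0.  ]
36 7.2 [ 0.45 -1.37 -0.  ]
40 8.0 [ 0.55 -1.5  -0.  ]
44 8.8 [ 0.65 -1.62 -0.  ]
48 9.6 [ 0.77 -1.73 -0.  ]
52 10.4 [ 0.9  -1.84 -0.  ]
56 11.2 [ 1.03 -1.93 -0.  ]
60 12.0 [ 1.17 -2.02 -0.  ]
64 12.8 [ 1.31 -2.09 -0.  ]
68 13.6 [ 1.46 -2.16 -0.  ]
72 14.4 [ 1.61 -2.22 -0.  ]
76 15.2 [ 1.77 -2.26 -0.  ]
80 16.0 [ 1.93 -2.3  -0.  ]
84 16.8 [ 2.09 -2.32 -0.  ]
```

View pics/ins.png

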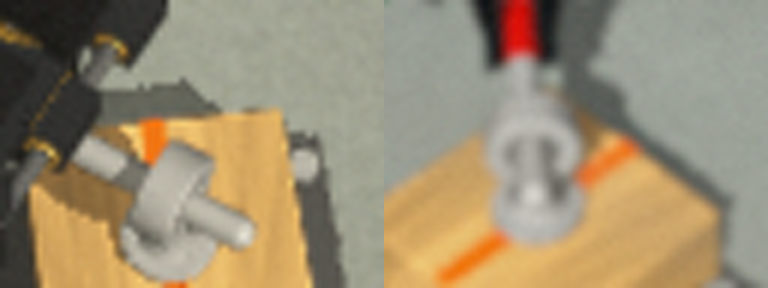

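The bar is through the eye with its tip out at (250,235) in the scene tile. I'll swing it clockwise on a 70 mm arc about the eye.

Request:
move_arm:
  dp:
    - [0.02, -0.34, 0]
    - [0.09, -0.65, 0]
    - [0.2, -0.96, 0]
    - [0.35, -1.25, 0]
    - [0.35, -1.25, 0.02]
  turn: [1.6, 3.2, 4.8, 6.4, 6.4]
  jaw: [-1, -1, -1, -1, -1]

```text
time: 12.65
position: [0.5514, 0.0945, 0.0459]
tool_rot: [2.354, 2.076, 0.003]
ft_force: [3.4, -0.9, -2.5]
grip_width: 0.148
```

```bash
cat > st.py <<'E'
from h import *
p,r=tip(); s=ctrl.get_state();M=r.as_matrix();d=M[:,0];print(s["time"],p,s["ft_force"].round(1),s["torque"].round(2),s["grip_width"],np.degrees(np.arctan2(d[1],d[0])),s["joint_positions"].round(2))
L=np.array([.558,.165,.094]); v=(L-p)[:2]; print("along",v@d[:2],"lat",v@M[:2,1])
E
python3 st.py
```

```text
12.65 [0.5513695  0.09449054 0.04592869] [ 3.4 -0.9 -2.5] [-0.25 -0.85 -0.14] 0.14761390631319046 82.80591606905686 [ 0.32  0.3  -0.61  1.83  0.2   1.08 -0.5 ]
along 0.07078470314154589 lat -0.0022514560406393337
```

Request:
move_arm:
  dp:
    - [0.02, -0.34, 0]
    - [0.09, -0.65, 0]
    - [0.2, -0.96, 0]
    - [0.35, -1.25, 0]
    - [0.35, -1.25, 0.02]
  turn: [1.6, 3.2, 4.8, 6.4, 6.4]
  jaw: [-1, -1, -1, -1, -1]

```text
time: 13.15
position: [0.5172, 0.1099, 0.0456]
tool_rot: [2.834, 1.348, 0.008]
ft_force: [6.5, -2.9, -3.8]
grip_width: 0.151
```

```bash
python3 st.py
```

```text
13.15 [0.51717699 0.10986865 0.04561007] [ 6.5 -2.9 -3.8] [-0.52 -1.46 -0.22] 0.15078621317000468 50.884707604072275 [ 0.25  0.22 -0.56  1.9   0.14  1.05 -1.05]
along 0.06852940431851286 lat -0.003108835798466587
```

Request:
move_arm:
  dp:
    - [0.01, -0.16, 0]
    - [0.02, -0.33, 0]
    - [0.02, -0.33, 0]
    - [0.02, -0.33, 0]
  turn: [0.8, 1.6, 1.6, 1.6]
  jaw: [-1, -1, -1, -1]

```text
time: 13.55
position: [0.5108, 0.116, 0.0456]
tool_rot: [2.921, 1.15, 0.009]
ft_force: [7.5, -2.5, -5.0]
grip_width: 0.144
```

```bash
python3 st.py
python3 - <<'E'
from h import *
a=[]
for n,(x,y,w,h) in (("scene",(300,225,64,48)),("side",(255,215,64,48))):
    im=ctrl.get_image(n)[:,:,::-1]; a.append(cv2.resize(im[y:y+h,x:x+w],None,fx=6,fy=6,interpolation=cv2.INTER_CUBIC))
cv2.imwrite("pics/turn.png",np.hstack(a))
E
```

```text
13.55 [0.51083885 0.11600363 0.04559354] [ 7.5 -2.5 -5. ] [-0.53 -1.59 -0.26] 0.14432710123764866 42.98848155593459 [ 0.23  0.21 -0.55  1.92  0.13  1.05 -1.2 ]
along 0.06790549594783486 lat -0.0036848962144901565
```

View pics/turn.png

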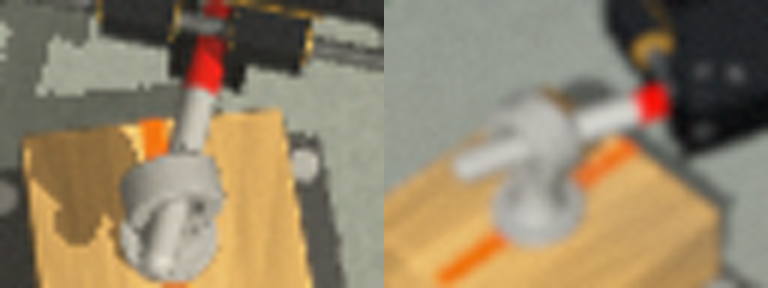

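The eye has nearly reached the stripe. The force is still only 8 N, so I'll push on until the hard stop shows.

Request:
move_arm:
  dp:
    - [0.01, -0.16, 0]
    - [0.02, -0.33, 0]
    - [0.02, -0.33, 0]
  turn: [0.8, 1.6, 1.6]
  jaw: [-1, -1, -1]

```text
time: 13.95
position: [0.5055, 0.1229, 0.0457]
tool_rot: [2.993, 0.942, 0.012]
ft_force: [10.1, -3.7, -6.2]
grip_width: 0.15
```

```bash
python3 st.py
```

```text
13.95 [0.50549525 0.12287452 0.04572649] [10.1 -3.7 -6.2] [-0.87 -2.16 -0.19] 0.14971558605868343 34.92874378982929 [ 0.21  0.2  -0.54  1.93  0.12  1.04 -1.35]
along 0.06716481452414112 lat -0.004477649186739061
```

Request:
move_arm:
  dp:
    - [0.01, -0.16, 0]
    - [0.02, -0.33, 0]
    - [0.02, -0.33, 0]
  turn: [0.6, 1.2, 1.2]
  jaw: [-1, -1, -1]

```text
time: 14.25
position: [0.5026, 0.1279, 0.0459]
tool_rot: [3.034, 0.782, 0.016]
ft_force: [14.3, -9.0, -7.7]
grip_width: 0.147
```

```bash
python3 st.py
python3 - <<'E'
from h import *
a=[]
for n,(x,y,w,h) in (("scene",(300,225,64,48)),("side",(255,215,64,48))):
    im=ctrl.get_image(n)[:,:,::-1]; a.append(cv2.resize(im[y:y+h,x:x+w],None,fx=6,fy=6,interpolation=cv2.INTER_CUBIC))
cv2.imwrite("pics/turn2.png",np.hstack(a))
E
```

```text
14.25 [0.50256156 0.1278873  0.04589786] [14.3 -9.  -7.7] [-2.18 -3.1   0.1 ] 0.1474767195889949 28.888222539591656 [ 0.19  0.19 -0.54  1.93  0.12  1.04 -1.47]
along 0.06646710900785129 lat -0.005717198560272931
```

Request:
move_arm:
  dp:
    - [0, -0.1, 0]
    - [0, -0.2, 0]
    - [0, -0.2, 0]
    - [0, -0.2, 0]
  turn: [0.3, 0.6, 0.6, 0.6]
  jaw: [-1, -1, -1, -1]

```text
time: 14.75
position: [0.5011, 0.1306, 0.0459]
tool_rot: [3.052, 0.7, 0.018]
ft_force: [17.4, -13.8, -9.7]
grip_width: 0.146
```

```bash
python3 st.py
cat > eye.py <<'E'
from h import *
import sys
L0=np.array([.558,.165])
def hull(n,P,c): return cv2.convexHull((proj(n,P,c)*8).astype(np.float32)).astype(np.int32)
def sil(n,th,L,c,z=.0935):
    m=np.zeros((400,640),np.uint8); m=np.zeros((3200,5120),np.uint8) if 0 else m
    t=np.linspace(0,2*np.pi,40); u=np.array([np.cos(th),np.sin(th),0]); w=np.array([-np.sin(th),np.cos(th),0]); C=np.r_[L,z]
    P=np.vstack([C+e*.009*u+.02*(np.cos(t)[:,None]*w+np.sin(t)[:,None]*[0,0,1]) for e in(-1,1)])
    Q=np.vstack([np.c_[L[0]+.018*np.cos(t),L[1]+.018*np.sin(t),t*0+h] for h in(.05,.056)])
    N=np.vstack([np.c_[L[0]+.009*np.cos(t),L[1]+.009*np.sin(t),t*0+h] for h in(.05,.08)])
    for A in (P,Q,N): cv2.fillConvexPoly(m,hull(n,A,c),1,shift=3)
    return m>0
def grey(im):  # steel: low saturation, bright
    h=cv2.cvtColor(im,cv2.COLOR_RGB2HSV); return (h[...,1]<60)
def fit(n,im):
    c=cam(n); q=proj(n,[[*L0,.08]],c)[0].astype(int); sl=np.s_[q[1]-16:q[1]+15,q[0]-11:q[0]+12]
    g=grey(im)[sl]; g&= True; res=[]
    for a in range(40,140,4):
        best=max((lambda s:(s&g).sum()/(s|g).sum())(sil(n,np.radians(a),L0+[dx,dy],c)[sl]) for dx in np.arange(-.006,.007,.002) for dy in np.arange(-.006,.007,.002))
        res.append((round(best,3),a))
    return sorted(res)[::-1][:6]
E
python3 - <<'E'
from eye import *
for n in("scene","side"):
    print(n,"start",fit(n,cv2.imread(f"pics/{n}0.png")[:,:,::-1]));
E
```

```text
14.75 [0.50113027 0.13058928 0.04591378] [ 17.4 -13.8  -9.7] [-3.1  -3.69  0.19] 0.14608042508895674 25.854849837214037 [ 0.18  0.19 -0.53  1.93  0.12  1.04 -1.53]
along 0.06618077168702095 lat -0.006172831594662406
scene start [(np.float64(0.821), 128), (np.float64(0.815), 132), (np.float64(0.814), 124), (np.float64(0.812), 120), (np.float64(0.807), 136), (np.float64(0.797), 116)]
side start [(np.float64(0.743), 116), (np.float64(0.739), 120), (np.float64(0.736), 124), (np.float64(0.736), 108), (np.float64(0.734), 112), (np.float64(0.734), 104)]
```

At 22 N (about 1.3 N m on the eye, against 0.2 friction) it is stiff, so the hard stop is reached. I'll ease back into the play.

Request:
move_arm:
  dp:
    - [0.02, 0.33, 0]
    - [0.09, 0.65, 0]
    - [0.2, 0.95, 0]
    - [0.33, 1.2, 0]
    - [0.33, 1.2, 0]
  turn: [-1.6, -3.2, -4.8, -6.2, -6.2]
  jaw: [-1, -1, -1, -1, -1]

```text
time: 15.25
position: [0.5211, 0.1086, 0.0455]
tool_rot: [2.758, 1.499, 0.007]
ft_force: [4.9, -1.8, -3.7]
grip_width: 0.148
```

```bash
python3 st.py
python3 - <<'E'
from eye import *
for n in("scene","side"):
    im=ctrl.get_image(n); cv2.imwrite(f"pics/b_{n}.png",im[:,:,::-1]); h=cv2.cvtColor(im,cv2.COLOR_RGB2HSV)
    print(n,fit(n,im))
p,r=tip(); c=cam("wrist"); im=ctrl.get_image("wrist"); cv2.imwrite("pics/w5.png",im[:,:,::-1]); h=cv2.cvtColor(im,cv2.COLOR_RGB2HSV)
# bar edges in wrist image, rows
g=cv2.cvtColor(im,cv2.COLOR_RGB2GRAY)
for row in range(0,260,20): 
    l=np.where(h[row,250:400,1]<40)[0]+250; print(row,(l.min(),l.max(),len(l)) if len(l) else None,end=" ")
red=((h[...,0]<5)|(h[...,0]>175))&(h[...,1]>170); ys,xs=np.where(red[:,250:400]); print("red",xs.mean()+250,ys.min(),ys.max())
E
```

```text
15.25 [0.52105045 0.10855933 0.04547752] [ 4.9 -1.8 -3.7] [-0.59 -1.16 -0.35] 0.14807989185383602 57.04385290563061 [ 0.26  0.23 -0.57  1.89  0.14  1.05 -0.95]
along 0.06745884868874029 lat 0.0002996040604254618
scene [(np.float64(0.787), 96), (np.float64(0.786), 100), (np.float64(0.784), 88), (np.float64(0.782), 84), (np.float64(0.781), 92), (np.float64(0.775), 108)]
side [(np.float64(0.67), 116), (np.float64(0.67), 92), (np.float64(0.669), 124), (np.float64(0.669), 112), (np.float64(0.669), 104), (np.float64(0.668), 88)]
0 (np.int64(250), np.int64(399), 150) 20 (np.int64(250), np.int64(378), 129) 40 None 60 (np.int64(313), np.int64(339), 27) 80 (np.int64(312), np.int64(338), 27) 100 (np.int64(311), np.int64(351), 39) 120 (np.int64(291), np.int64(373), 83) 140 (np.int64(294), np.int64(374), 81) 160 (np.int64(311), np.int64(336), 26) 180 (np.int64(311), np.int64(335), 25) 200 (np.int64(250), np.int64(334), 27) 220 (np.int64(250), np.int64(399), 137) 240 (np.int64(250), np.int64(399), 81) red 321.1200768491835 221 293
```

Run:
```python
from h import *
im=cv2.imread("pics/w5.png"); h=cv2.cvtColor(im,cv2.COLOR_BGR2HSV)
print("sat/10 then orange=o")
for y in range(56,200,4):
    print(y,"".join("o" if (h[y,x,1]>200 and 5<h[y,x,0]<16 and h[y,x,2]>150) else ("#" if h[y,x,1]<45 else ("+" if h[y,x,1]<80 else ".")) for x in range(250,400,2)))
from bench import ctrl
c=cam("wrist"); L=np.array([.558,.165]); 
print(proj("wrist",[[*L,.113],[*L,.094],[*L,.05]],c))
for a in(61.5,75):
    u=np.array([np.cos(np.radians(a)),np.sin(np.radians(a)),0]); print(a,proj("wrist",[np.r_[L,.05]+u*.04,np.r_[L,.05]-u*.04],c).round(1))
```

```text
sat/10 then orange=o
56 ................................#############..............................
60 ...............................+##############.............................
64 ...............................###############.............................
68 ...............................###############.............................
72 ...............................###############.............................
76 ...............................##############+.............................
80 ...............................##############+.............................
84 ...............................##############+.............................
88 ...............................##############+.............................
92 ...............................##############+.............................
96 ...............................#################+..........................
100 ..............................+####################+.......................
104 ............................#########################+.....................
108 ...........................###################
[... 1247 characters left out ...]
.................##############.o.............................
176 ..............................+############+.o.............................
180 ..............................+############+.o.............................
184 ..............................#############+ooo............................
188 +.............................#############+ooo............................
192 #.............................#############.ooo............................
196 #.............................#############.ooo............................
[[323.94883088 125.93951271]
 [323.4140452  123.78870281]
 [322.57188162 120.40167541]]
61.5 [[317.1  48.4]
 [327.4 184.6]]
75 [[301.   51.9]
 [341.9 181.8]]
```

Wrist data: the loop's rectangle is turned about 4–5° CCW from the 57° tool, so the hole is at ≈61.5°, the stripe's direction. The eye is home. The bar sits ~3 mm to the -y side of the hole, so I'll centre it before withdrawing.

Request:
move_arm:
  dp:
    - [0, 0.1, 0]
    - [0, 0.2, 0]
    - [0, 0.2, 0]
  turn: [-0.3, -0.6, -0.6]
  jaw: [-1, -1, -1]

```text
time: 15.7
position: [0.5238, 0.107, 0.0451]
tool_rot: [2.721, 1.569, 0.003]
ft_force: [3.6, -0.8, -1.6]
grip_width: 0.148
```

```bash
sed -i 's/L=np.array(\[.558,.165/L=np.array([.5603,.1635/' st.py; python3 st.py
```

```text
15.7 [0.5238271  0.10702083 0.0450725 ] [ 3.6 -0.8 -1.6] [-0.23 -1.03 -0.28] 0.14762469908337988 59.95466005862368 [ 0.27  0.24 -0.57  1.89  0.15  1.06 -0.89]
along 0.06715140560253023 lat 0.0032935809628216097
```

Request:
move_arm:
  dp:
    - [0, 0.06, 0]
    - [0, 0.12, 0]
    - [0, 0.12, 0]
  turn: [0, 0, 0]
  jaw: [-1, -1, -1]

```text
time: 16.0
position: [0.5245, 0.1058, 0.0443]
tool_rot: [-2.721, -1.569, 0.002]
ft_force: [1.8, -1.4, -0.6]
grip_width: 0.148
```

```bash
python3 st.py
```

```text
16.0 [0.52451292 0.10575175 0.04430761] [ 1.8 -1.4 -0.6] [-0.01 -0.45 -0.01] 0.1481222182118277 59.94231966109015 [ 0.27  0.24 -0.57  1.88  0.15  1.06 -0.89]
along 0.06790705557520493 lat 0.0020499452341172105
```

Request:
move_arm:
  dp:
    - [0, 0.04, -0.04]
    - [-0.3, 0.05, -0.04]
    - [-0.7, 0.05, -0.04]
    - [-1.1, 0.05, -0.04]
    - [-1.1, 0.05, -0.04]
  turn: [0, 0, 0, 0, 0]
  jaw: [-1, -1, -1, -1, -1]

```text
time: 16.5
position: [0.5085, 0.0733, 0.0454]
tool_rot: [2.724, 1.564, -0.004]
ft_force: [-0.3, -0.1, -2.1]
grip_width: 0.15
```

Request:
move_arm:
  dp:
    - [-0.4, 0, 0]
    - [-0.8, 0, 0]
    - [-1.2, 0, 0]
    - [-1.7, 0, 0]
    - [-1.7, 0, 0]
  turn: [0, 0, 0, 0, 0]
  jaw: [-1, -1, -1, -1, -1]

```text
time: 17.0
position: [0.4832, 0.0293, 0.0456]
tool_rot: [2.724, 1.563, -0.003]
ft_force: [0.7, 0.1, -3.2]
grip_width: 0.145
```

```bash
python3 st.py
python3 - <<'E'
from eye import *
for n in("scene","side"):
    im=ctrl.get_image(n); cv2.imwrite(f"pics/c_{n}.png",im[:,:,::-1]); print(n,fit(n,im))
c=cam("wrist"); im=ctrl.get_image("wrist"); cv2.imwrite("pics/w6.png",im[:,:,::-1]); h=cv2.cvtColor(im,cv2.COLOR_RGB2HSV)
for y in range(0,210,6):
    print(y,"".join("o" if (h[y,x,1]>200 and 5<h[y,x,0]<16 and h[y,x,2]>150) else ("#" if h[y,x,1]<45 else ("+" if h[y,x,1]<80 else ".")) for x in range(240,410,2)))
E
```

```text
17.0 [0.48316483 0.02934793 0.04560269] [ 0.7  0.1 -3.2] [-0.02 -0.04 -0.02] 0.144728566788181 59.705366612000546 [ 0.39  0.12 -0.53  2.    0.07  1.04 -0.71]
along 0.15474285964613047 lat -0.001070809352170513
scene [(np.float64(0.819), 84), (np.float64(0.816), 60), (np.float64(0.814), 68), (np.float64(0.814), 64), (np.float64(0.812), 72), (np.float64(0.811), 76)]
side [(np.float64(0.704), 56), (np.float64(0.699), 52), (np.float64(0.695), 60), (np.float64(0.69), 48), (np.float64(0.688), 64), (np.float64(0.686), 68)]
0 ..................................+##############++..................................
6 .....................................................................................
12 .......................................oo.o...o......................................
18 ........................................ooooooo......................................
24 ........................................ooooooo......................................
30 ........................................oooooooo.....................................
36 ........................................ooo
[... 1852 characters left out ...]
######################################################################
168 #####################################################################################
174 #####################################################################################
180 #####################################################################################
186 #####################################################################################
192 #####################################################################################
198 #####################################################################################
204 #####################################################################################
```

The bar is out and force-free. The tip row matches the earlier one, so it hasn't slipped, and the eye fit is ≈56–64°. Returning to the rack.

Request:
move_arm:
  dp:
    - [-5.1, 4.15, -0.4]
    - [-5.1, 4.15, -0.4]
    - [-5.1, 4.15, -0.4]
    - [-5.1, 4.15, -0.4]
    - [-5.1, 4.15, -0.4]
  turn: [-9.25, -9.25, -9.25, -9.25, -9.25]
  jaw: [-1, -1, -1, -1, -1]

```text
time: 17.65
position: [0.5162, -0.1689, 0.0582]
tool_rot: [2.02, 2.402, -0.002]
ft_force: [-1.1, -0.3, -3.4]
grip_width: 0.151
```

```bash
cat >> h.py <<'E'
def goto(t,yaw):
    p,r=tip(); M=r.as_matrix(); a=np.degrees(np.arctan2(M[1,0],M[0,0])); print(ctrl.get_state()["time"],p.round(4),"yaw",a.round(2),"dp",todp(t).round(3),"turn",round((a-yaw)/5,3),ctrl.get_state()["ft_force"].round(1))
E
python3 -c "
from h import *
goto([.5136,-.1661,.056],106)"
```

```text
17.65 [ 0.5162 -0.1689  0.0582] yaw 99.87 dp [ 0.106 -0.07   0.073] turn -1.227 [-1.1 -0.3 -3.4]
```

Request:
move_arm:
  dp:
    - [0, 0, 0]
    - [0, 0, 0]
  turn: [-0.6, -0.6]
  jaw: [-1, -1]

```text
time: 17.85
position: [0.5159, -0.1626, 0.0577]
tool_rot: [-1.959, -2.455, -0.001]
ft_force: [-0.5, 1.0, -2.4]
grip_width: 0.146
```

```bash
python3 -c "
from h import *
goto([.5136,-.1661,.056],106)"
```

```text
17.85 [ 0.5159 -0.1626  0.0577] yaw 102.83 dp [-0.098 -0.102  0.055] turn -0.635 [-0.5  1.  -2.4]
```

Request:
move_arm:
  dp:
    - [-0.1, -0.1, 0]
    - [-0.1, -0.1, 0]
    - [-0.1, -0.1, 0]
  turn: [-0.6, -0.6, -0.6]
  jaw: [-1, -1, -1]

```text
time: 18.15
position: [0.5135, -0.1653, 0.0578]
tool_rot: [-1.894, -2.506, -0.001]
ft_force: [0.2, -0.2, -3.2]
grip_width: 0.144
```

```bash
python3 -c "
from h import *
goto([.5136,-.1661,.002],106)
p,r=tip(); d=r.as_matrix()[:,0]
for n in('scene','side'):
    im=ctrl.get_image(n); print(n,'tip pred',proj(n,[p+[0,0,.0487]+.1*d,p+[0,0,.0487]+.02*d]).round(1).tolist(),[(np.round(x['rect']).tolist(),round(x['confidence'],2)) for x in ctrl.look_for(n,'bar')])
"
```

```text
18.15 [ 0.5135 -0.1653  0.0578] yaw 105.83 dp [-0.028 -0.004  1.861] turn -0.035 [ 0.2 -0.2 -3.2]
scene tip pred [[300.5, 173.2], [277.7, 157.4]] [([469.0, 242.0, 93.0, 28.0], 0.91), ([287.0, 167.0, 26.0, 19.0], 0.62), ([322.0, 144.0, 45.0, 14.0], 0.51), ([328.0, 261.0, 16.0, 19.0], 0.18)]
side tip pred [[332.4, 184.0], [332.0, 167.5]] [([385.0, 192.0, 28.0, 7.0], 0.65), ([418.0, 346.0, 114.0, 74.0], 0.6), ([332.0, 170.0, 0.0, 37.0], 0.42)]
```

Request:
move_arm:
  dp:
    - [0, 0, 0.7]
    - [0, 0, 1.3]
    - [0, 0, 1.7]
    - [0, 0, 1.85]
    - [0, 0, 1.85]
  turn: [0, 0, 0, 0, 0]
  jaw: [-1, -1, -1, -1, -1]

```text
time: 18.85
position: [0.5135, -0.166, 0.0024]
tool_rot: [1.893, 2.507, 0.0]
ft_force: [0.2, 0.0, -2.8]
grip_width: 0.146
```

```bash
python3 -c "
from h import *
goto([.5136,-.1661,.0013],106)"
```

```text
18.85 [ 0.5135 -0.166   0.0024] yaw 105.87 dp [-0.004  0.004  0.036] turn -0.026 [ 0.2  0.  -2.8]
```

Request:
move_arm:
  dp:
    - [0, 0, 0.04]
    - [0, 0, 0.04]
    - [0, 0, 0.04]
  turn: [0, 0, 0]
  jaw: [-1, -1, -1]

```text
time: 19.15
position: [0.5137, -0.1664, 0.0017]
tool_rot: [1.893, 2.506, 0.0]
ft_force: [1.1, 0.0, -1.8]
grip_width: 0.147
```

Request:
move_arm:
  dp:
    - [0, 0, 0]
    - [0, 0, 0]
    - [0, 0, 0]
    - [0, 0, 0]
    - [0, 0, 0]
  turn: [0, 0, 0, 0, 0]
  jaw: [0, 0, 0, 0, 0]

```text
time: 19.65
position: [0.5132, -0.1663, 0.0013]
tool_rot: [1.894, 2.506, -0.0]
ft_force: [0.1, -0.6, 0.2]
grip_width: 0.471
```

Request:
move_arm:
  dp:
    - [0, 0, -0.5]
    - [0, 0, -1.5]
    - [0, 0, -3]
    - [0, 0, -4]
    - [0, 0, -4]
  turn: [0, 0, 0, 0, 0]
  jaw: [0, 0, 0, 0, 0]

```text
time: 20.15
position: [0.517, -0.1672, 0.1275]
tool_rot: [1.887, 2.499, 0.004]
ft_force: [0.1, -0.6, 0.0]
grip_width: 0.499
```

Request:
move_arm:
  dp:
    - [-4, 0, -1]
    - [-4, 0, -1]
    - [-4, 0, -1]
    - [-4, 0, -1]
  turn: [0, 0, 0, 0]
  jaw: [0, 0, 0, 0]

```text
time: 20.55
position: [0.5456, -0.2868, 0.1515]
tool_rot: [1.901, 2.499, -0.002]
ft_force: [0.4, 1.5, -0.2]
grip_width: 0.502
```

Run:
```python
from eye import *
s=ctrl.get_state(); print(s["time"],s["position"],s["ft_force"])
for n in("scene","side"):
    im=ctrl.get_image(n); h=cv2.cvtColor(im,cv2.COLOR_RGB2HSV)
    m=((h[...,0]<8)|(h[...,0]>172))&(h[...,1]>150)&(h[...,2]>80)
    k,l,st,ce=cv2.connectedComponentsWithStats(m.astype(np.uint8)); o=proj(n,[[.5136,-.1661,.05]])[0]
    for i in range(1,k):
        if st[i,4]>12 and np.hypot(*(ce[i]-o))<30: print(n,"band",ce[i].round(1),onplane(n,[ce[i]],.052).round(4),"pred",o.round(1))
    print(n,[(np.round(x["rect"]).tolist(),round(x["confidence"],2)) for x in ctrl.look_for(n,"bar")][:3],fit(n,im)[:4])
    for t in ("tin_low","tin_dark","jar","scoop","carton","cup"):
        d=ctrl.look_for(n,t)
        if d: print(t,np.round(onplane(n,[d[0]["rect"][:2]],.03)[0],3))
```

```text
20.55 [ 0.54561999 -0.28679957  0.15154496] [ 0.37384237  1.48963526 -0.15057012]
scene band [273.2 166.2] [[ 0.5152 -0.1642  0.052 ]] pred [273.3 165.9]
scene [([470.0, 241.0, 97.0, 32.0], 0.87), ([273.0, 168.0, 52.0, 32.0], 0.78), ([324.0, 144.0, 40.0, 13.0], 0.54)] [(np.float64(0.817), 84), (np.float64(0.814), 60), (np.float64(0.812), 64), (np.float64(0.811), 68)]
tin_low [0.74  0.001 0.03 ]
tin_dark [ 0.501 -0.167  0.03 ]
jar [ 0.671 -0.373  0.03 ]
scoop [0.377 0.024 0.03 ]
carton [ 0.462 -0.411  0.03 ]
cup [0.42  0.431 0.03 ]
side band [331.5 177.4] [[ 0.5138 -0.1675  0.052 ]] pred [331.4 178.1]
side [([418.0, 347.0, 116.0, 70.0], 0.94), ([389.0, 198.0, 42.0, 10.0], 0.64), ([333.0, 181.0, 2.0, 43.0], 0.62)] [(np.float64(0.702), 56), (np.float64(0.697), 52), (np.float64(0.693), 60), (np.float64(0.689), 48)]
tin_low [ 0.736 -0.004  0.03 ]
tin_dark [0.678 0.341 0.03 ]
jar [ 0.665 -0.365  0.03 ]
scoop [0.366 0.021 0.03 ]
carton [ 0.443 -0.441  0.03 ]
cup [0.442 0.423 0.03 ]
```

The bar is seated: the band is within ~2 mm of the prediction in both cameras. There's plenty of time, so one overhead wrist check of the eye's angle against the stripe.

Request:
move_arm:
  dp:
    - [12.7, 2.9, 0]
    - [12.7, 2.9, 0]
    - [12.7, 2.9, 0]
    - [12.7, 2.9, 0]
    - [12.7, 2.9, 0]
  turn: [8.8, 8.8, 8.8, 8.8, 8.8]
  jaw: [0, 0, 0, 0, 0]

```text
time: 21.85
position: [0.5334, -0.0388, 0.1515]
tool_rot: [2.662, 1.666, 0.001]
ft_force: [0.7, 0.6, 0.3]
grip_width: 0.496
```

```bash
python3 -c "
from h import *
goto([.527,.102,.15],61.5)"
```

```text
21.85 [ 0.5334 -0.0388  0.1515] yaw 64.09 dp [ 4.128 -2.243  0.047] turn 0.517 [0.7 0.6 0.3]
```

Request:
move_arm:
  dp:
    - [4.0, -2.2, 0]
    - [4.0, -2.2, 0]
    - [4.0, -2.2, 0]
    - [4.0, -2.2, 0]
    - [4.0, -2.2, 0]
  turn: [0.2, 0.2, 0.2, 0.2, 0.2]
  jaw: [0, 0, 0, 0, 0]

```text
time: 22.35
position: [0.5259, 0.0967, 0.1513]
tool_rot: [2.67, 1.654, -0.0]
ft_force: [0.5, -0.6, 0.1]
grip_width: 0.5
```

Run:
```python
from h import *
goto([.527,.102,.15],61.5)
c=cam("wrist"); im=ctrl.get_image("wrist"); cv2.imwrite("pics/w7.png",im[:,:,::-1]); h=cv2.cvtColor(im,cv2.COLOR_RGB2HSV)
print(proj("wrist",[[.56,.1635,.113],[.56,.1635,.05]],c))
for y in range(40,240,5):
    print(y,"".join("o" if (h[y,x,1]>195 and 5<h[y,x,0]<16 and h[y,x,2]>110) else ("#" if h[y,x,1]<45 else ("+" if h[y,x,1]<80 else ".")) for x in range(250,400,2)))
o=((h[...,1]>195)&(h[...,0]>5)&(h[...,0]<16)&(h[...,2]>110)); ys,xs=np.where(o[:230,250:400])
q=onplane("wrist",np.c_[xs+250,ys],.05,c); v=np.linalg.svd(q[:,:2]-q[:,:2].mean(0),full_matrices=False)[2][0]; print("stripe yaw",np.degrees(np.arctan2(v[1],v[0]))%180,len(xs))
```

```text
22.35 [0.5259 0.0967 0.1513] yaw 63.56 dp [ 0.175 -0.044  0.042] turn 0.411 [ 0.5 -0.6  0.1]
[[322.66499808 107.60208091]
 [322.33145615 107.64156425]]
40 ###########################################################################
45 #########++################################################################
50 #######.............................ooooo............................######
55 #######.............................oooo.............................+#####
60 #######+............................oooo.............................######
65 #######+............................oooo.............................######
70 #######.............................oooo.............................######
75 #######.............................oooo.............................##+###
80 #######.............................oooo.............................#+####
85 #######.............................oooo............................++++###
90 #######+..........................++###++...........................+###+##
95 #######+......................+##############.......................++++###

[... 1572 characters left out ...]
###########################
200 ###########################################################################
205 ###########################################################################
210 ###########################################################################
215 ###########################################################################
220 ###########################################################################
225 ###########################################################################
230 ###########################################################################
235 ###########################################################################
stripe yaw 62.61527386913497 625
```

Run:
```python
from h import *
im=cv2.imread("pics/w7.png"); h=cv2.cvtColor(im,cv2.COLOR_BGR2HSV); m=(h[...,1]<60)
for x in list(range(300,312,2))+list(range(338,352,2)):
    r=np.where(m[92:135,x])[0]+92; print(x,r.min() if len(r) else None,r.max() if len(r) else None,round(r.mean(),1) if len(r) else None)
```

```text
300 None None None
302 101 122 111.5
304 101 123 112.0
306 100 123 111.5
308 98 124 111.0
310 95 127 111.0
338 95 127 111.0
340 97 125 111.0
342 100 124 112.0
344 101 123 112.0
346 102 123 112.5
348 102 122 112.0
350 None None None
```

The loop's ends are level to <1 px over 42 px, so the hole axis is ~63° against the stripe's 62.6°, within about 1–2°. Handing in.

```bash
python3 -c "
from bench import ctrl
print(ctrl.close_job())"
```

```text
the job is handed in; nothing more can be done
None
```

The job is done and handed in at about 22.5 s of the 51 s limit; no verdict was given. I took the middle-sized bar from the rack and put it through the eye. I levered the eye clockwise until it hit the hard stop, at about 22 N on the bar. Then I drew the bar out, laid it back in both forks and moved the arm clear.

**Last checks**
- **Eye:** the overhead wrist image put the hole axis at about 63° and the stripe at 62.6°, well inside the 0.08 rad limit. Silhouette fits from the two fixed cameras were too coarse to add much: the side camera gave about 56°, the scene camera anywhere from 60° to 84°.
- **Bar:** both cameras showed the red band within about 2 mm of where I expected the rack's centre. The set-down was force-free.
- **Bystanders:** all positions repeated to within about 10 mm, except two detections in the scene camera. It placed the dark tin at the rack, which is a false detection, and the carton about 30 mm off, probably because the gripper was near it. The side camera showed both unmoved.

**What disagreed:** the first grasp closed above the bar. A touch test showed the fingertips are about 37 mm higher than the reported tool position, so I corrected all later heights for that. I also used all 12 pictures before the hard-stop push, so everything after that was checked from forces and pixel data, not by eye.

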